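# Count a batch of fittings on the parts scale and print its label

### The job

Five hose fittings stand on the pan of the counting scale. Lightly tap the scale's sample key (the middle one of its three square keys), then its enter key (the wide bar key at the right-hand end of the row), then the print key (the round button on top of the small black label printer), letting each key come up again before the next. Press no other key, keep off the pan and the fittings, and do not lift or shift the printer or disturb the other things on the bench.

Things in the scene. Friction and masses are not known exactly. Their poses are not given: they have to be found in the camera images.
- scale: grey counting scale, fixed: 320 mm deep (x -0.165 to 0.155), 300 wide (y). Origin: centre of its footprint on the bench; -x is its front, turned towards the robot. In front a console face rises at 12 degrees, 50 to 75 mm high, with a row of five keys, 8 mm proud; displays, then the pan behind. Keys from the operator's left (+y): round power; square zero, sample, unit; wide enter bar.
- pan: flat stainless weighing pan on top of the scale, 190 mm deep, 280 mm wide, 5 mm thick; its top is 100 mm above the bench. Origin: centre of its underside, at (0.063, 0, 0.095) in the scale's frame. Its front edge is about 103 mm behind the middle of the keys.
- key_sample_top (a point): centre of the top face of the sample key: square, 26 x 26 mm, the middle one of the three square keys. Its z axis is the outward normal of the sloped face; its x and y lie along the face. The neighbouring square keys' centres lie 50 mm to either side. Keys move straight into the face, and may be pressed vertically.
- key_enter_top (a point): centre of the top face of the enter key: bar, 26 mm deep, 52 mm wide, at the operator's right-hand end of the row (-y). Axes as for the sample key. The nearest key's centre is 65 mm away.
- key_print_top (a point): centre of the top face of the print key: round, 20 mm across, 7 mm proud of the printer's flat front deck, 53 mm above the bench, on the printer's centre line 38 mm in front (-x) of its middle. z points up.
- key_sample (a joint): sample key: spring key, value = how far it is pressed in, m: 0 is up, 0.005 is fully down. It starts to move at 1.5 N and is fully down, on a hard stop, at 5 N; returns by itself; it counts as pressed from 0.0025 (3.3 N).
- key_enter (a joint): enter key: spring key, value = how far it is pressed in, m: 0 is up, 0.005 is fully down. It starts to move at 1.5 N and is fully down, on a hard stop, at 5 N; returns by itself; it counts as pressed from 0.0025 (3.3 N).
- key_print (a joint): print key: spring key, value = how far it is pressed in, m: 0 is up, 0.005 is fully down. It starts to move at 1.5 N and is fully down, on a hard stop, at 5 N; returns by itself; it counts as pressed from 0.0025 (3.3 N).
- key_power (a joint): power key, round, 26 mm, operator's left end of the row; same spring and values. Not to be pressed.
- key_zero (a joint): zero key, square, between the power and sample keys; same spring and values. Not to be pressed.
- key_unit (a joint): unit key, square, between the sample and enter keys; same spring and values. Not to be pressed.
- printer: black belt-type label printer standing loose on the bench to the left or right of the scale: 120 mm deep (x), 78 mm wide (y), 0.35 to 0.65 kg. Origin: centre of its underside; its front (-x) is turned roughly towards the robot. Its front deck is 46 mm high with the round print key; behind the deck the roll lid is 52 mm high, starting 29 mm behind the key's centre.
- fitting1: loose steel hydraulic hose adapter, one of the five weighed on the pan, standing upright: threaded ends 23 to 25 mm across, hexagon 35 mm in the middle, 46 mm high, 90 g. Origin: centre of its underside.
- fitting2: loose steel hydraulic hose adapter, one of the five weighed on the pan, standing upright: threaded ends 23 to 25 mm across, hexagon 35 mm in the middle, 46 mm high, 90 g. Origin: centre of its underside.
- fitting3: loose steel hydraulic hose adapter, one of the five weighed on the pan, standing upright: threaded ends 23 to 25 mm across, hexagon 35 mm in the middle, 46 mm high, 90 g. Origin: centre of its underside.
- fitting4: loose steel hydraulic hose adapter, one of the five weighed on the pan, standing upright: threaded ends 23 to 25 mm across, hexagon 35 mm in the middle, 46 mm high, 90 g. Origin: centre of its underside.
- fitting5: loose steel hydraulic hose adapter, one of the five weighed on the pan, standing upright: threaded ends 23 to 25 mm across, hexagon 35 mm in the middle, 46 mm high, 90 g. Origin: centre of its underside.
- oil_filter: white spin-on oil filter with a dark band, standing, 76 mm across, 90 mm high, across the scale from the printer. Origin: centre of its underside.
- bearing: steel bearing ring lying flat, 62 mm across, 16 mm high. Origin: centre of its underside.
- tape_roll: roll of brown tape lying flat, 104 mm across, 48 mm high. Origin: centre of its underside.
- wrench: steel wrench, 170 mm long, lying on the bench between robot and scale. Origin: underside, near the middle; x runs along it.
- oil_jug: dark-blue oil jug, 58 x 105 mm, 212 mm high. Origin: centre of its underside.
Not all that is in view belongs to the job. Of the things that look like the printer, the middle-sized one is meant.

How it is judged:
By the outcome, as a careful person would: the job done as asked, in the order asked, and still so for the second after the job is handed in, with the robot touching nothing.
It also fails if it takes over 46 s, if anything falls off the work surface, if the arm or the gripper's body presses on something with over 40 N, if the wrist force passes 120 N, or if a joint passes its speed limit or range.

### The arm

A 6-joint arm with a two-finger parallel gripper is mounted at the origin on the work surface. World frame = base frame: x ahead of the robot, y to its left, z up, the work surface at z = 0. Lengths are in m, angles in rad, forces in N, time in s.
With the tool pointing down it reaches from about 0.325 to 0.85 m from the base axis. Payload 4.4 kg.
Tool frame: the origin (TCP) lies on the front face of the gripper's body, between the roots of the fingers; the fingertips stand 97 mm ahead of it and the grasp point (between the pads) lies 78 mm ahead of it; z points along the fingers, y is the line along which they close (so a half turn about z gives the same grasp; the last joint's range is limited). The gripper opens to 94 mm and grips with 3 to 60 N. Pads are 16 mm wide; open, the fingers measure 119 mm over their backs; the gripper's body (75 mm by 177 mm) begins 78 mm behind the grasp point.
Start: joints at [0.997, 0.207, 1.542, -0, 1.393, -0.15], TCP at [0.236, 0.524, 0.303] pointing down, gripper open.
Joint ranges: [-2.73, 2.73], [-0.86, 2.22], [0.23, 2.46], [-1.11, 4.25], [0.08, 2.63], [-2.82, 2.82]. Speed limits (rad/s): [2.79, 2.79, 3.14, 3.14, 3.14, 3.14].

### API

Orientations are given as [roll, pitch, yaw] about the fixed x, y, z axes, in that order (R = Rz(yaw) Ry(pitch) Rx(roll)).
In Python, from station import manip gives the robot as it stands. The module is installed in compiled form; this text tells all that it offers.
- The arm moves only by the tool drive_tool, never from a script. Its argument "series" is one flat list of numbers, 7 for each row, row after row: the shift along the tool's x, y, z in units of 0.5 m (1.0 is 0.5 m), then the turn, a rotation vector about the tool's x, y, z in units of 45 degrees (1.0 is 45 degrees), then the gripper command: -1 is fully open, 1 is shut, values between are in proportion. A call has exactly 10 rows; each row shifts and turns the commanded pose from where the row before left it, along the tool's axes as they then stand; what a row does not reach is not made up. A row lasts 1/8 s, in which the tool goes at most 62.5 mm and 10.7 degrees, less where a joint would pass 70% of its speed; a pose out of reach is approached as far as the arm can. A call with a number of a shift or a turn outside -1 to 1 is refused whole. A call with a gripper value outside its range is refused whole. The fingers move at their own pace and stop on an object; "newtons" is the grip in N (left out, the last holds). Time passes only in rows, so rows that do not move let the fingers close, or fill a call up. It gives the time, the measured TCP pose, the force, the opening and the grip force at its end, in the units of the state.
- manip.sense(): the state, without advancing time (a new reading comes with each control period).
- manip.camera(name): name is "scene" or "top"; returns the picture (480x640x3 uint8, red, green, blue); there is no depth.
- manip.calibration(name): a dict with "vfov" (degrees; the focal length in pixels is half the picture's height over the tangent of half this angle, whatever the lens; pixels are square), "cx", "cy" (the principal point, pixels), "world_from_camera" (4x4, takes a point from camera to world coordinates). Camera axes: x right, y up, looking along -z (the intrinsics and any distortion apply to the point x, -y, -z); pixel columns grow to the right and rows downward; lengths in m; the calibration is good to about 2 mm. A picture is of the moment at which its call begins. calibration takes no time and is no camera call.
- manip.job_done(): hands the job in; it is judged then, once.
The state is a dict: "t": time; "joint_pos": joint angles; "qd": joint speeds; "effort": joint torques, N m; "tool_pos": TCP position; "orientation": TCP orientation; "ft_force": force on the tool from outside, world axes, zero at the start; "ft_torque": the same for the moment, N m; "opening": opening from 0.0 (shut) to 1.0 (fully open); "finger_force": force on a finger pad.
Only numpy, scipy, OpenCV 4.12 (cv2) and the standard library are available. Lean on these libraries where they do the work, as an engineer would, in place of code of your own. Each camera call takes 0.05 s, during which the arm holds its last target. There are 200 camera calls.

## Working session

There is one attempt and no reset: what is moved stays moved. The work goes in short steps, Python scripts to look and compute and a tool call to move; the robot and the scene stay as the last step left them, time stands still between calls to the robot, and variables do not carry over. Pictures are saved under pics/ and viewed, at most 10 in all, crops included, and the job is handed in when it is done.

Besides the shell and the picture viewer there is one more tool, called as name(argument=value, ...) on one line, values as JSON. drive_tool: Moves the arm, as the interface text tells. Its arguments: {"type":"object","properties":{"series":{"type":"array"},"newtons":{"type":"number"}},"required":["series"]}

```bash
mkdir -p pics; python3 - <<'E'
from station import manip
import cv2,numpy as np
for n in("scene","top"):
    im=manip.camera(n); cv2.imwrite(f"pics/{n}0.png",im[:,:,::-1])
    c=manip.calibration(n); print(n,{k:(np.round(v,4).tolist() if not isinstance(v,str) else v) for k,v in c.items()})
s=manip.sense(); print(s)
E
```

```text
scene {'vfov': 50.2606, 'cx': 316.7365, 'cy': 240.375, 'world_from_camera': [[-0.6403, -0.5564, 0.5296, 1.1519], [0.7681, -0.4669, 0.4381, 0.4458], [0.0035, 0.6873, 0.7263, 0.9331], [0.0, 0.0, 0.0, 1.0]]}
top {'vfov': 50.6441, 'cx': 314.9845, 'cy': 241.3087, 'world_from_camera': [[0.0222, 0.9885, -0.1494, 0.3693], [-0.9997, 0.0239, 0.009, -0.0229], [0.0125, 0.1491, 0.9887, 1.3012], [0.0, 0.0, 0.0, 1.0]]}
{'t': 0.1, 'joint_pos': array([ 9.96492898e-01,  2.07329049e-01,  1.54279801e+00,  2.38945513e-06,
        1.39352622e+00, -1.50490899e-01]), 'qd': array([-0.00019649,  0.00061216, -0.0054365 , -0.00045934,  0.00049247,
        0.00051931]), 'effort': array([-8.45044542e-05, -3.71866965e+01, -2.82291698e+01,  6.99836109e-02,
        3.11727030e-02, -5.82413418e-05]), 'tool_pos': array([0.2361726 , 0.52367081, 0.3016162 ]), 'orientation': array([-3.13955567e+00, -3.11260085e-04,  2.71777938e+00]), 'ft_force': array([ 0.18450842, -0.68366813,  0.28119371]), 'ft_torque': array([ 0.0053362 , -0.06132435, -0.01831545]), 'finger_force': 0.0, 'opening': 1.00151631249577}
```

View pics/scene0.png

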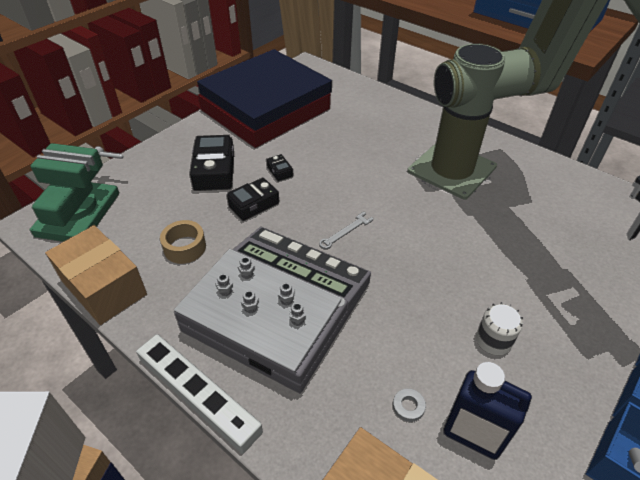

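View pics/top0.png

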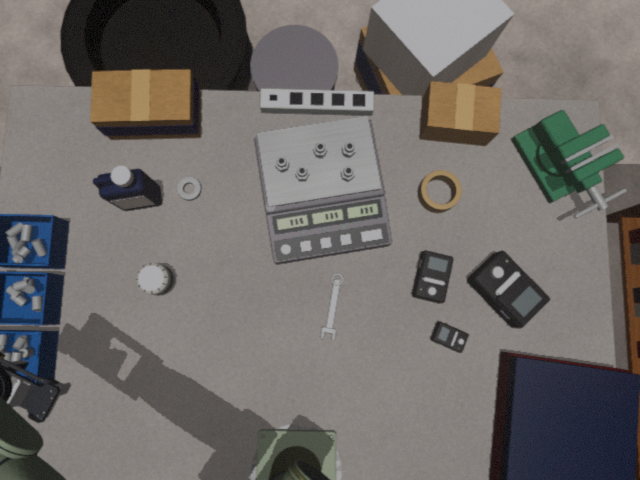

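The scene view shows the scale with its key row from (270,236) enter to (352,270) power. In the top view the keys, left to right, are power (286,249), zero (306,246), sample (326,243), unit (345,240) and enter (372,236).

Three things look like the printer in the top view: large (508,288), middle (434,276) and small (450,336). I'll check their sizes and confirm in an enlarged crop.

```bash
cat > h.py <<'E'
import numpy as np,cv2
from station import manip
def ray(n,u,v):
    c=manip.calibration(n);f=240/np.tan(np.radians(c["vfov"])/2);T=np.array(c["world_from_camera"])
    d=T[:3,:3]@np.array([(u-c["cx"])/f,-(v-c["cy"])/f,-1]);return T[:3,3],d/np.linalg.norm(d)
def plane(n,u,v,z):
    o,d=ray(n,u,v);return o+d*(z-o[2])/d[2]
def two(a,b):
    o1,d1=ray("top",*a);o2,d2=ray("scene",*b)
    s=np.linalg.lstsq(np.c_[d1,-d2],o2-o1,rcond=None)[0];p,q=o1+s[0]*d1,o2+s[1]*d2
    return (p+q)/2,np.linalg.norm(p-q)
def blobs(im,box,lo,hi,amin,amax):
    x0,y0,x1,y1=box;c=cv2.resize(im[y0:y1,x0:x1],None,fx=4,fy=4,interpolation=cv2.INTER_CUBIC)
    m=cv2.inRange(cv2.cvtColor(c,cv2.COLOR_RGB2GRAY),lo,hi)
    n,_,st,ce=cv2.connectedComponentsWithStats(m)
    return [(round(x0+(ce[i][0]+.5)/4-.5,2),round(y0+(ce[i][1]+.5)/4-.5,2),st[i][4]/16) for i in range(1,n) if amin<st[i][4]/16<amax]
E
python3 - <<'E'
from h import *
t=cv2.imread("pics/top0.png")[:,:,::-1].copy();s=cv2.imread("pics/scene0.png")[:,:,::-1].copy()
print("topkeys",blobs(t,(272,222,390,262),150,255,40,600))
print("scenekeys",blobs(s,(255,225,368,285),165,255,20,600))
print("tprint",blobs(t,(412,248,456,305),130,255,5,100))
print("sprint",blobs(s,(226,176,280,220),130,255,5,100))
for nm,b in dict(mid=(410,245,458,306),big=(465,245,552,330),small=(428,318,472,355)).items():
    g=cv2.inRange(cv2.cvtColor(t[b[1]:b[3],b[0]:b[2]],cv2.COLOR_RGB2GRAY),0,60)
    c=max(cv2.findContours(g,0,2)[0],key=cv2.contourArea);r=cv2.minAreaRect(c);q=cv2.boxPoints(r)+np.array(b[:2])
    P=[plane("top",*p,.045) for p in q];print(nm,q.round(1).tolist(),[round(np.linalg.norm(P[i]-P[i+1]),3) for i in (0,1)])
a=cv2.resize(t[222:306,272:472],None,fx=4,fy=4,interpolation=2);bb=cv2.resize(s[125:285,180:370],None,fx=3,fy=3,interpolation=2)[:260,:570]
cv2.imwrite("pics/crop1.png",np.vstack([a,np.pad(bb,((0,0),(0,230),(0,0)))])[:,:,::-1])
E
```

```text
topkeys [(np.float64(288.6), np.float64(224.5), np.float64(120.125)), (np.float64(371.19), np.float64(234.86), np.float64(181.75)), (np.float64(345.35), np.float64(239.03), np.float64(87.125)), (np.float64(325.42), np.float64(242.32), np.float64(86.25)), (np.float64(305.42), np.float64(245.58), np.float64(87.0)), (np.float64(285.35), np.float64(248.83), np.float64(65.375))]
scenekeys [(np.float64(342.45), np.float64(232.79), np.float64(47.4375)), (np.float64(270.67), np.float64(235.97), np.float64(131.6875)), (np.float64(294.3), np.float64(245.75), np.float64(67.25)), (np.float64(313.14), np.float64(253.62), np.float64(69.5)), (np.float64(332.51), np.float64(261.7), np.float64(72.125)), (np.float64(272.85), np.float64(276.72), np.float64(556.9375)), (np.float64(352.46), np.float64(269.78), np.float64(58.6875))]
tprint [(np.float64(414.9), np.float64(253.43), np.float64(76.375)), (np.float64(427.89), np.float64(248.22), np.float64(9.375)), (np.float64(438.75), np.float64(248.84), np.float64(10.5)), (np.float64(454.46), np.float64(250.26), np.float64(9.25)), (np.float64(445.6), np.floa
[... 528 characters left out ...]
, (np.float64(450.65), np.float64(302.11), np.float64(26.0)), (np.float64(419.61), np.float64(301.3), np.float64(5.875)), (np.float64(430.82), np.float64(303.23), np.float64(6.5))]
sprint [(np.float64(264.03), np.float64(184.39), np.float64(29.875)), (np.float64(256.42), np.float64(189.43), np.float64(38.8125)), (np.float64(229.03), np.float64(213.9), np.float64(83.5625))]
mid [[410.8, 296.5], [420.8, 249.6], [453.2, 256.5], [443.2, 303.3]] [np.float64(0.12), np.float64(0.083)]
big [[464.5, 280.5], [498.5, 246.5], [550.0, 298.0], [516.0, 332.0]] [np.float64(0.124), np.float64(0.177)]
small [[429.0, 338.9], [437.3, 320.1], [468.7, 333.8], [460.4, 352.7]] [np.float64(0.051), np.float64(0.083)]
```

View pics/crop1.png

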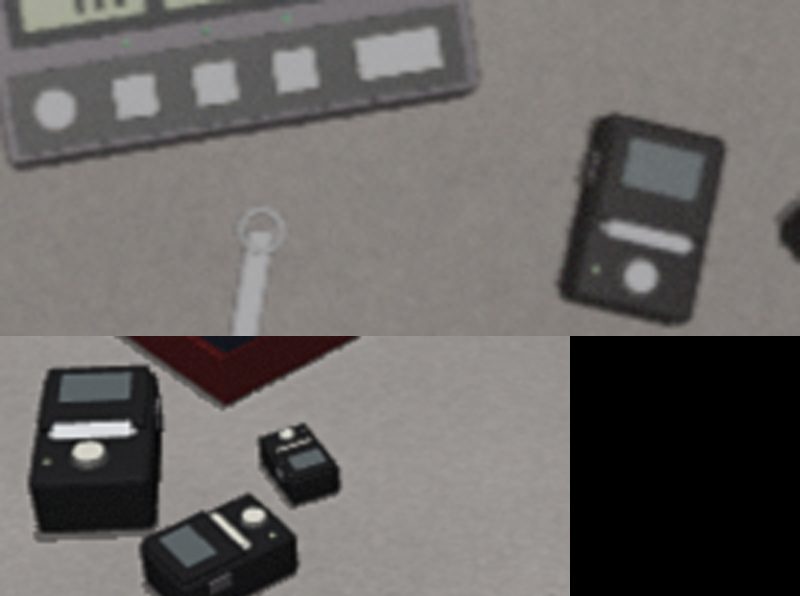

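The crop confirms it: the middle one at (434,276) measures 120 x 83 mm, matching the 120 x 78 given; the others are about 124 x 177 and 51 x 83. Its round print key is at top (431.7,290.7), scene (264.0,184.4). The sample key is at top (325.4,242.3), scene (313.1,253.6).

```bash
python3 - <<'E'
from h import *
K=dict(power=((285.35,248.83),(352.46,269.78)),zero=((305.42,245.58),(332.51,261.7)),sample=((325.42,242.32),(313.14,253.62)),unit=((345.35,239.03),(294.3,245.75)),enter=((371.19,234.86),(270.67,235.97)),printk=((431.74,290.69),(264.03,184.39)))
for k,(a,b) in K.items():
    p,e=two(a,b);z=.053 if k=="printk" else .070
    print(k,p.round(4),round(e,4),"top@z",plane("top",*a,z).round(4),"scene@z",plane("scene",*b,z).round(4))
E
```

```text
power [0.5356 0.0387 0.0627] 0.001 top@z [0.5349 0.038  0.07  ] scene@z [0.5406 0.0426 0.07  ]
zero [ 0.545  -0.0105  0.062 ] 0.0009 top@z [ 0.5441 -0.0109  0.07  ] scene@z [ 0.5504 -0.0058  0.07  ]
sample [ 0.5543 -0.0597  0.062 ] 0.0009 top@z [ 0.5534 -0.0598  0.07  ] scene@z [ 0.5596 -0.0546  0.07  ]
unit [ 0.5637 -0.1089  0.0621] 0.0008 top@z [ 0.5627 -0.1087  0.07  ] scene@z [ 0.5689 -0.1035  0.07  ]
enter [ 0.5758 -0.1728  0.0617] 0.0009 top@z [ 0.5747 -0.1722  0.07  ] scene@z [ 0.5811 -0.1665  0.07  ]
printk [ 0.4418 -0.3243  0.0508] 0.0009 top@z [ 0.442  -0.3242  0.053 ] scene@z [ 0.4434 -0.322   0.053 ]
```

Triangulated keys sit at 50 mm spacing and z of about 0.064. The face geometry predicts 0.0645, and the print key 0.053. Next: shut the fingers, turn 35 degrees to line up with the scale, and set out.

drive_tool(series=[0,0,0,0,0,-0.195,1,0,0,0,0,0,-0.195,1,0,0,0,0,0,-0.195,1,0,0,0,0,0,-0.195,1,-0.03,-0.095,0,0,0,0,1,-0.03,-0.095,0,0,0,0,1,-0.03,-0.095,0,0,0,0,1,-0.03,-0.095,0,0,0,0,1,-0.03,-0.095,0,0,0,0,1,-0.03,-0.095,0,0,0,0,1], newtons=10)

```text
t: 1.35
tool_pos: [0.3786, 0.2595, 0.3023]
orientation: [-3.142, -0.0, -2.953]
ft_force: [-0.5, -0.6, -0.2]
opening: 0.006
finger_force: 0.0
```

drive_tool(series=[-0.025,-0.077,0,0,0,0,1,-0.025,-0.077,0,0,0,0,1,-0.025,-0.077,0,0,0,0,1,-0.025,-0.077,0.04,0,0,0,1,-0.025,-0.077,0.04,0,0,0,1,-0.025,-0.077,0.04,0,0,0,1,-0.025,-0.077,0.04,0,0,0,1,-0.025,-0.077,0.04,0,0,0,1,-0.025,-0.077,0.04,0,0,0,1,0,0,0,0,0,0,1])

```text
t: 2.6
tool_pos: [0.5535, -0.0601, 0.1803]
orientation: [3.14, -0.004, -2.956]
ft_force: [0.1, -0.4, -0.0]
opening: 0.006
finger_force: 0.0
```

```bash
python3 - <<'E'
from h import *
s=manip.sense();print(s["tool_pos"],s["orientation"],s["ft_force"])
im={n:manip.camera(n) for n in("top","scene")}
a=cv2.resize(im["top"][190:270,260:400],None,fx=4,fy=4,interpolation=2);b=cv2.resize(im["scene"][170:290,240:380],None,fx=2.3,fy=2.3,interpolation=2)
w=max(a.shape[1],b.shape[1]);cv2.imwrite("pics/c2.png",np.vstack([np.pad(x,((0,0),(0,w-x.shape[1]),(0,0))) for x in(a,b)])[:,:,::-1])
E
```

```text
[ 0.55346383 -0.06010714  0.18029907] [ 3.14014622 -0.00369457 -2.95621008] [ 0.06579211 -0.38085853 -0.01035045]
```

View pics/c2.png

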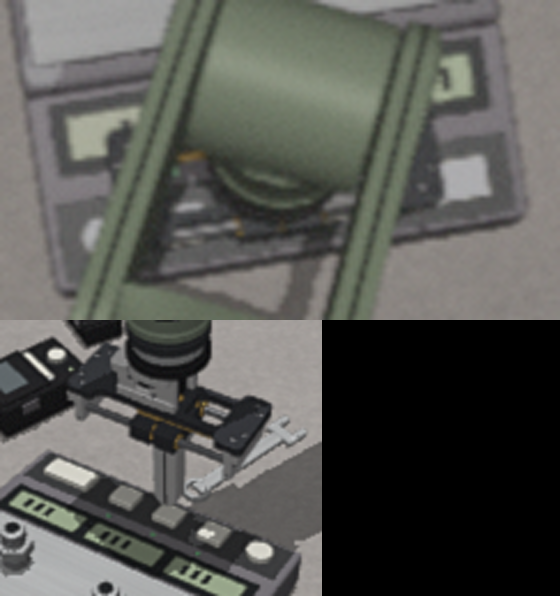

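The fingertip, at about scene (315,250), stands above the sample key (313,253), and the neighbouring keys are clear. Lowering gently.

drive_tool(series=[0,0,0.008,0,0,0,1,0,0,0.008,0,0,0,1,0,0,0.008,0,0,0,1,0,0,0.004,0,0,0,1,0,0,0.002,0,0,0,1,0,0,0.002,0,0,0,1,0,0,0.002,0,0,0,1,0,0,0,0,0,0,1,0,0,0,0,0,0,1,0,0,0,0,0,0,1])

```text
t: 3.95
tool_pos: [0.554, -0.0582, 0.1657]
orientation: [-3.141, 0.0, -2.953]
ft_force: [-0.4, -0.3, 0.5]
opening: 0.01
finger_force: 0.0
```

drive_tool(series=[0,0,0.002,0,0,0,1,0,0,0.002,0,0,0,1,0,0,0.002,0,0,0,1,0,0,0.002,0,0,0,1,0,0,0,0,0,0,1,0,0,0,0,0,0,1,0,0,0,0,0,0,1,0,0,0,0,0,0,1,0,0,0,0,0,0,1,0,0,0,0,0,0,1])

```text
t: 5.2
tool_pos: [0.5541, -0.0582, 0.1618]
orientation: [-3.141, 0.001, -2.953]
ft_force: [1.0, 0.8, 2.3]
opening: 0.002
finger_force: 1.2
```

```bash
python3 - <<'E'
from h import *
for i in range(4):
    s=manip.sense();print(s["tool_pos"],s["ft_force"],s["ft_torque"]);manip.camera("scene")
E
```

```text
[ 0.55413525 -0.05816585  0.16181555] [1.01600704 0.7688971  2.27090925] [ 0.17486687 -0.24019673  0.03696755]
[ 0.55413357 -0.05816137  0.1618212 ] [0.50989076 0.59932082 3.00250776] [ 0.21734507 -0.1787368  -0.03832843]
[ 0.55412188 -0.05815248  0.16179657] [ 0.94859576 -0.2214096   2.89374287] [ 0.20145179 -0.31633517  0.01534213]
[ 0.55409611 -0.05816626  0.16178128] [1.13978007 1.1435719  3.10084371] [ 0.17918613 -0.27447055  0.00476422]
```

drive_tool(series=[0,0,0.002,0,0,0,1,0,0,0.002,0,0,0,1,0,0,0,0,0,0,1,0,0,0,0,0,0,1,0,0,0,0,0,0,1,0,0,0,0,0,0,1,0,0,0,0,0,0,1,0,0,0,0,0,0,1,0,0,0,0,0,0,1,0,0,0,0,0,0,1])

```text
t: 6.65
tool_pos: [0.554, -0.0582, 0.1597]
orientation: [-3.141, 0.0, -2.953]
ft_force: [3.1, 0.8, 3.4]
opening: 0.003
finger_force: 1.9
```

```bash
cat > f.py <<'E'
from h import *
F=[]
for i in range(6):
    s=manip.sense();F.append(s["ft_force"]);im=manip.camera("scene")
print(s["t"],s["tool_pos"],np.mean(F,0))
E
python3 f.py
```

```text
6.9 [ 0.55395915 -0.05820748  0.15968442] [2.33592621 0.48179488 3.80725379]
```

drive_tool(series=[0,0,0.0015,0,0,0,1,0,0,0.0015,0,0,0,1,0,0,0,0,0,0,1,0,0,0,0,0,0,1,0,0,0,0,0,0,1,0,0,0,0,0,0,1,0,0,0,0,0,0,1,0,0,0,0,0,0,1,0,0,0,0,0,0,1,0,0,0,0,0,0,1])

```text
t: 8.2
tool_pos: [0.5542, -0.0582, 0.1584]
orientation: [-3.141, 0.001, -2.953]
ft_force: [1.8, -0.2, 5.4]
opening: 0.006
finger_force: 2.4
```

```bash
python3 f.py; python3 - <<'E'
from h import *
im=manip.camera("scene");cv2.imwrite("pics/c3.png",cv2.resize(im[220:300,240:380],None,fx=5,fy=5,interpolation=2)[:,:,::-1])
E
```

```text
8.45 [ 0.55416521 -0.05817046  0.15838766] [ 2.32603061 -0.03551352  5.3662693 ]
```

View pics/c3.png

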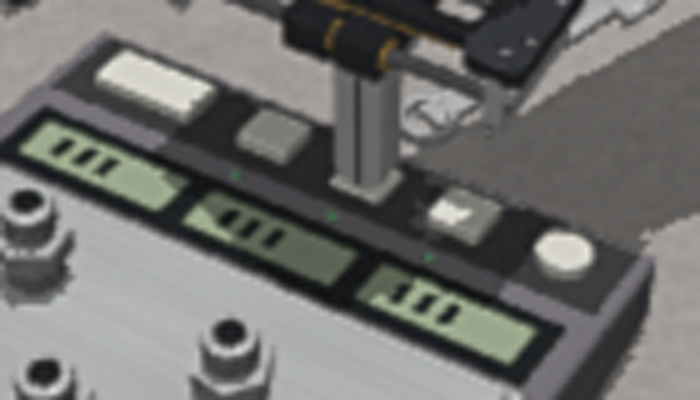

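The picture shows the finger pad holding the sample key nearly flush, at about (365,180) in the crop, with the other keys untouched. The force along the key's normal is about 4.8 N, so it is pressed. Next: release it and move across to enter.

drive_tool(series=[0,0,-0.01,0,0,0,1,0,0,-0.02,0,0,0,1,0,0,-0.02,0,0,0,1,0,0,0,0,0,0,1,0,-0.058,0,0,0,0,1,0,-0.058,0,0,0,0,1,0,-0.058,0,0,0,0,1,0,-0.058,0,0,0,0,1,0,0,0,0,0,0,1,0,0,0,0,0,0,1])

```text
t: 9.8
tool_pos: [0.5751, -0.1713, 0.1826]
orientation: [3.14, -0.001, -2.953]
ft_force: [-1.1, 0.5, -1.5]
opening: 0.011
finger_force: 0.0
```

```bash
python3 f.py; python3 - <<'E'
from h import *
im=manip.camera("scene");cv2.imwrite("pics/c4.png",cv2.resize(im[170:290,230:380],None,fx=4,fy=4,interpolation=2)[:,:,::-1])
E
```

```text
10.05 [ 0.5755418  -0.17110947  0.18311857] [-0.2621715   0.38433574 -0.25539424]
```

View pics/c4.png

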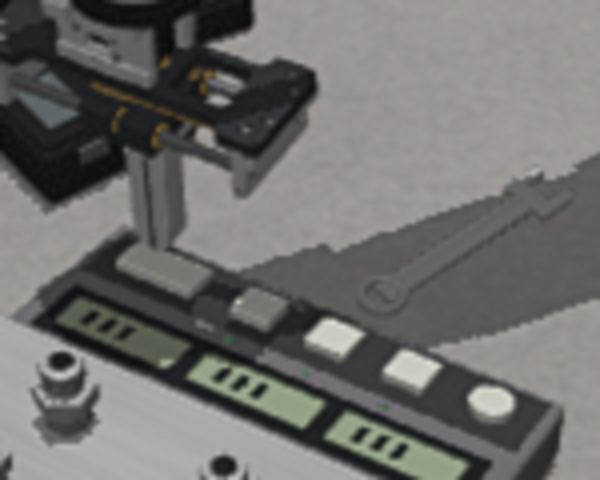

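The sample key is up again and the fingertip stands over the enter bar, at about (160,255) in the crop. Pressing enter.

drive_tool(series=[0,0,0.012,0,0,0,1,0,0,0.012,0,0,0,1,0,0,0.008,0,0,0,1,0,0,0.004,0,0,0,1,0,0,0.004,0,0,0,1,0,0,0.002,0,0,0,1,0,0,0.002,0,0,0,1,0,0,0.002,0,0,0,1,0,0,0.001,0,0,0,1,0,0,0,0,0,0,1])

```text
t: 11.4
tool_pos: [0.5761, -0.172, 0.1601]
orientation: [-3.141, 0.001, -2.953]
ft_force: [0.9, 1.2, 3.8]
opening: 0.006
finger_force: 1.8
```

```bash
python3 f.py
```

```text
11.65 [ 0.57604698 -0.17207054  0.1599634 ] [0.57914825 1.52349757 3.76188199]
```

drive_tool(series=[0,0,0.001,0,0,0,1,0,0,0.001,0,0,0,1,0,0,0,0,0,0,1,0,0,0,0,0,0,1,0,0,0,0,0,0,1,0,0,0,0,0,0,1,0,0,0,0,0,0,1,0,0,0,0,0,0,1,0,0,0,0,0,0,1,0,0,0,0,0,0,1])

```text
t: 12.95
tool_pos: [0.5759, -0.1722, 0.1588]
orientation: [-3.141, 0.001, -2.953]
ft_force: [1.3, 2.0, 4.4]
opening: 0.006
finger_force: 2.2
```

```bash
python3 f.py
```

```text
13.2 [ 0.5759247  -0.17222381  0.15886509] [2.10833966 1.91960961 5.01528113]
```

drive_tool(series=[0,0,-0.01,0,0,0,1,0,0,-0.02,0,0,0,1,0,0,-0.02,0,0,0,1,0.053,-0.041,0,0,0,0,1,0.053,-0.041,0,0,0,0,1,0.053,-0.041,0,0,0,0,1,0.053,-0.041,0,0,0,0,1,0.053,-0.041,0,0,0,0,1,0.053,-0.041,0,0,0,0,1,0,0,0,0,0,0,1])

```text
t: 14.5
tool_pos: [0.4411, -0.324, 0.1838]
orientation: [3.141, -0.001, -2.956]
ft_force: [1.0, 0.3, 0.3]
opening: 0.003
finger_force: 0.0
```

```bash
python3 f.py; python3 - <<'E'
from h import *
im=manip.camera("scene");cv2.imwrite("pics/c5.png",cv2.resize(im[120:270,210:370],None,fx=4,fy=4,interpolation=2)[:,:,::-1])
E
```

```text
14.75 [ 0.44311126 -0.32188779  0.18363264] [ 0.63199185  0.30085877 -0.0959222 ]
```

View pics/c5.png

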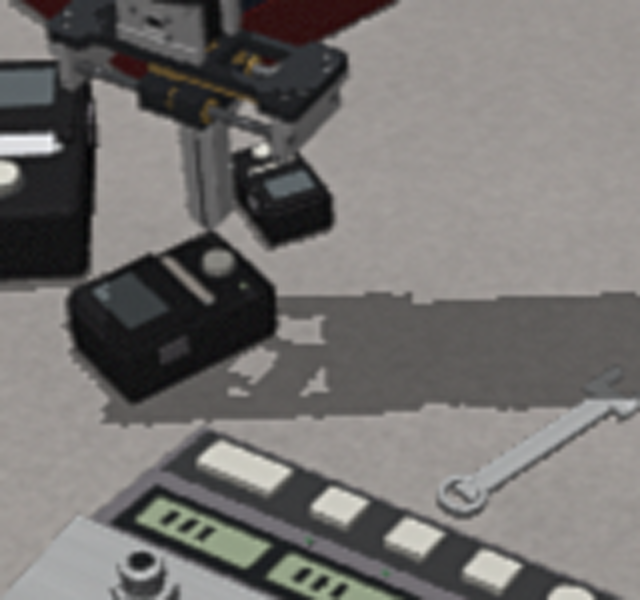

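```bash
python3 - <<'E'
from h import *
c=manip.calibration("scene");f=240/np.tan(np.radians(c["vfov"])/2);T=np.linalg.inv(c["world_from_camera"])
def pr(p):
    q=T@np.r_[p,1];return c["cx"]+f*q[0]/-q[2],c["cy"]-f*q[1]/-q[2]
s=manip.sense();x,y,z=s["tool_pos"];print(s["tool_pos"],pr((x,y,z-.097)),pr((x,y,.053)))
X=np.array([-.982,-.188]);Y=np.array([-.188,.982])
for a in(-1,1):
  for b in(-1,1): print(pr((*(np.array([x,y])+a*.008*X+b*.0125*Y),z-.097)))
for d in np.array([.442,-.3242])-[x,y],: print("tool units",d@X/.5,d@Y/.5)
E
```

```text
[ 0.44312425 -0.32194111  0.1836156 ] (np.float64(263.1919778157329), np.float64(174.40506725089244)) (np.float64(264.1150976210711), np.float64(184.34772633335416))
(np.float64(257.4499272441015), np.float64(174.62149919857228))
(np.float64(265.5690844010376), np.float64(177.64460337531173))
(np.float64(260.84674299773667), np.float64(171.20896617569775))
(np.float64(268.9280941149398), np.float64(174.1888589804726))
tool units 0.0030573765293564633 -0.0040137366868158
```

The print key shows at (218,262) in the crop, with the tip above it and its projected foot at (264.1,184.3) against the key's (264.0,184.4), so it is aligned. Sample and enter are both up. Pressing print.

drive_tool(series=[0.003,-0.004,0.016,0,0,0,1,0,0,0.016,0,0,0,1,0,0,0.014,0,0,0,1,0,0,0.008,0,0,0,1,0,0,0.006,0,0,0,1,0,0,0.002,0,0,0,1,0,0,0.002,0,0,0,1,0,0,0.002,0,0,0,1,0,0,0.002,0,0,0,1,0,0,0.001,0,0,0,1])

```text
t: 16.1
tool_pos: [0.4416, -0.3251, 0.1495]
orientation: [-3.141, 0.0, -2.953]
ft_force: [-0.4, 0.1, 2.0]
opening: 0.004
finger_force: 1.0
```

```bash
python3 f.py
```

```text
16.35 [ 0.44159735 -0.32511782  0.14937528] [-0.55328969  0.49000793  2.09343917]
```

drive_tool(series=[0,0,0.002,0,0,0,1,0,0,0.002,0,0,0,1,0,0,0.0015,0,0,0,1,0,0,0,0,0,0,1,0,0,0,0,0,0,1,0,0,0,0,0,0,1,0,0,0,0,0,0,1,0,0,0,0,0,0,1,0,0,0,0,0,0,1,0,0,0,0,0,0,1])

```text
t: 17.65
tool_pos: [0.4416, -0.3251, 0.1465]
orientation: [-3.141, 0.0, -2.953]
ft_force: [0.5, 0.1, 4.1]
opening: 0.006
finger_force: 2.1
```

```bash
python3 f.py
```

```text
17.9 [ 0.44158808 -0.32508271  0.14649663] [0.3639067  0.00724674 3.91471353]
```

drive_tool(series=[0,0,0.0012,0,0,0,1,0,0,0,0,0,0,1,0,0,0,0,0,0,1,0,0,0,0,0,0,1,0,0,-0.01,0,0,0,1,0,0,-0.02,0,0,0,1,0,0,-0.04,0,0,0,1,0,0,-0.08,0,0,0,1,0,0,-0.08,0,0,0,1,0,0,0,0,0,0,1])

```text
t: 19.2
tool_pos: [0.4426, -0.326, 0.2645]
orientation: [-3.136, 0.004, -2.953]
ft_force: [-0.7, 0.0, 0.1]
opening: 0.007
finger_force: 0.0
```

```bash
python3 f.py; python3 - <<'E'
from h import *
im=manip.camera("scene");cv2.imwrite("pics/end.png",im[:,:,::-1])
print("print key scene",blobs(im,(226,176,280,220),130,255,5,100))
print("keys",blobs(im,(255,225,368,285),165,255,20,600))
E
```

```text
19.45 [ 0.44055918 -0.32404417  0.25865214] [-0.1217126   0.32478257 -0.09386162]
print key scene [(np.float64(263.88), np.float64(184.38), np.float64(11.5625)), (np.float64(228.67), np.float64(214.41), np.float64(70.8125)), (np.float64(270.97), np.float64(211.56), np.float64(52.25)), (np.float64(265.78), np.float64(218.43), np.float64(9.4375))]
keys [(np.float64(340.11), np.float64(233.08), np.float64(117.0)), (np.float64(270.68), np.float64(235.98), np.float64(133.1875)), (np.float64(294.29), np.float64(245.76), np.float64(67.9375)), (np.float64(313.13), np.float64(253.61), np.float64(70.8125)), (np.float64(332.51), np.float64(261.71), np.float64(73.25)), (np.float64(352.44), np.float64(269.78), np.float64(59.6875))]
```

View pics/end.png

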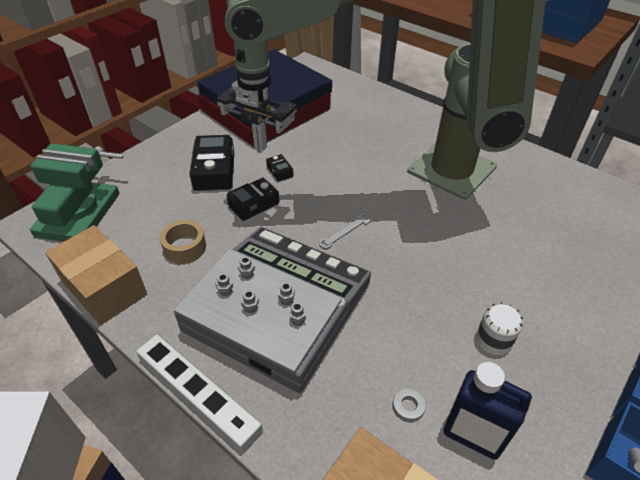

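The final picture shows every key up, with the print key at (263.9,184.4) and the scale keys at their starting pixels. Nothing has moved and the tool is clear. Handing in.

```bash
python3 -c "
from station import manip
print(manip.job_done())"
```

```text
the job is handed in; nothing more can be done
None
```

I tapped sample, enter and print in that order at about 4 to 5 N each and let each one come up before the next; nothing else moved, and I handed the job in at about 19.5 s.

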